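# Turn the airing key of the shoe rack and hold it

## Task

Take the brass key that stands in the small oak block and ease it gently, without forcing it, down into the lock on top of the shoe rack's iron end post, twisting it a little to and fro where the sticky discs stop it, until its shoulder is fully home on the lock face. Then turn it a full quarter turn clockwise (seen from above) so that the bottom shelf tilts up for airing, and finish while still holding the key turned, because the lock springs back when let go. Leave the other things where they are.

Things in the scene. Friction and masses are not known exactly. Their poses are not given: they have to be found in the camera images.
- key: brass key standing upright in the oak block, blade down, 79 mm tall, 110 g give or take 30 percent. Origin at the blade's tip; z up along the key, x along the width of blade and bow, y across their thickness; a half turn about z makes no difference. From the tip up: flat blade 36 mm, shoulder 5 mm, neck 10 mm, bow 28 mm
- key_grip (a point): centre of the key's flat bow, 65 mm above the tip, axes as key. The bow is 54 mm wide over its round lobes (x), 9 mm thick (y), 28 mm tall: grip it here across y. The neck below is 10 mm in diameter
- key_shoulder (a point): centre of the underside of the key's round shoulder (32 mm in diameter, 5 mm thick), 36 mm above the tip; axes as key
- key_tip (a point): the tip of the key's blade; axes as key. The blade is 20 mm wide (x) and 4 mm thick (y), square-ended
- block_top (a point): centre of the top of the fixed oak key block, 70 x 60 x 50 mm (x, y, z). The key stands in its 25 x 10 mm slot (long side x), blade 36 mm deep, shoulder resting on the top; lift the key straight up 40 mm or more to free it
- rack: fixed slatted oak shoe rack with iron end post, 70 x 70 x 120 mm. Origin on the table under the post's lock axis; z up, the rack stretches 500 mm to its own +y. Upper slats (130 mm high) at x -75 to 0 mm; the hinged bottom shelf, two cedar shoe trees fixed on it, lies at x -25 to 230 mm, below 190 mm
- lock_mouth (a point): centre of the lock's face on top of the post, 120 mm above the table; axes as rack. Round vertical bore 23.5 mm in diameter, 2 mm chamfer. The face is a brass plate, 48 mm square, on a spring (2.5 N, then 2.5 N per mm, sinks 5 mm at most). Key home: shoulder on this plate, bow centre 29 mm above it. Over 50 N of contact between key and lock counts as forcing
- plug (a joint): turn of the lock's plug, rad: 0 at rest, growing clockwise from above, 1.57 a quarter turn, stop at 1.75. Its top is 24 mm below the lock face; its slot, 7 mm wide, lies along the lock's x axis at rest. A spring returns it: 0.02 N m at 0, 0.05 N m at a quarter turn, plus a little for the shelf. The blade has 0.15 rad of play in it
- shelf (a joint): tilt of the hinged bottom shelf in rad, geared to the plug: 0.2 x its turn; 0 level, 0.31 at a quarter turn, its far (+x) edge up
- shoehorn: long brass shoehorn, 336 mm long, lying on the rack's upper slats; bystander
- tin: polish tin, 68 mm in diameter, 22 mm tall; bystander
- heelcap: black rubber heel cap, 64 mm wide, 10 mm thick; bystander
- bootjack: walnut boot jack, 220 x 94 x 40 mm, forked; bystander
- brush: shoe brush, 150 x 50 x 40 mm; bystander
- dish: white ceramic bowl, 100 mm in diameter, 30 mm tall; bystander
- jar: amber glass jar, 52 mm in diameter, 60 mm tall; bystander
- discs (a point): on the lock's axis, top of the first of two slotted brass discs in the bore, 6.5 mm below the face; the second's top is 14.5 mm below it, both 4 mm thick. Slots 7 mm wide: the blade passes within about 0.15 rad. At the start the first slot is 0.35 to 0.55 rad clockwise (from above) of the lock's x axis, the second as much anticlockwise. Sticky (0.045 N m); they turn with the blade once it is in
Mind the look-alikes: they are no part of the job. What is meant by the key is not blue, and is the smaller of those in its own colour.

How it is judged:
By the outcome, as a careful person would: the job done as asked, in the order asked, and still so for the second after the job is handed in, while the arm keeps its last pose, push and grip.
It also fails if it takes over 51 s, if anything falls off the work surface, if the arm or the gripper's body presses on something with over 40 N, if the wrist force passes 120 N, or if a joint passes its speed limit or range.

## Robot

A 6-joint arm with a two-finger parallel gripper is mounted at the origin on the work surface. World frame = base frame: x ahead of the robot, y to its left, z up, the work surface at z = 0. Lengths are in m, angles in rad, forces in N, time in s.
With the tool pointing down it reaches from about 0.225 to 0.875 m from the base axis. Payload 3.4 kg.
Tool frame: the origin (TCP) lies on the centre line of the jaws, within the pads' length; the fingertips stand 17 mm ahead of it and the grasp point (between the pads) lies 2 mm behind it (nose_length is the distance from the TCP to the fingertips, in m); z points along the fingers, y is the line along which they close (so a half turn about z gives the same grasp; the last joint's range is limited). The gripper opens to 85 mm and grips with 20 to 120 N. Pads are 22 mm wide; open, the fingers measure 114 mm over their backs; the gripper's body (76 mm by 85 mm) begins 54 mm behind the grasp point. The pads swing forward as they close: fully open they stand 13 mm farther back than shut.
Start: joints at [1.016, 0.276, 1.505, -0, 1.361, -0.121], TCP at [0.242, 0.522, 0.248] pointing down, gripper open.
Joint ranges: [-2.89, 2.89], [-0.75, 2.08], [0.22, 2.7], [-1.18, 4.32], [0.11, 2.71], [-2.7, 2.7]. Speed limits (rad/s): [2.57, 2.57, 3.14, 3.14, 3.14, 3.14].

## Interface

Orientations are given as a unit quaternion [w, x, y, z].
In Python, from rig import get_state, get_image, sign_off, find_in, place_of, nose_length gives the robot as it stands.
- The arm moves only by the tool apply_moves, never from a script. Its argument "deltas" is one flat list of numbers, 5 for each row, row after row: the finger opening in mm, from 0 to 85.4, then the shift along the tool's x, y, z in mm, then the turn about the tool's z in degrees. A call has 1 to 12 rows; each row is the pose to reach, as a shift and turn from the pose commanded when the call began, along the tool's axes at that moment; what a row does not reach only later rows make up. A row lasts 1/12 s, in which the tool goes at most 41.7 mm and 7.16 degrees, less where a joint would pass 70% of its speed; a pose out of reach is approached as far as the arm can. A call with a gripper value outside its range is refused whole. The fingers move at their own pace and stop on an object; "squeeze" is the grip in N (left out, the last holds). Time passes only in rows, so rows that repeat a pose let the fingers close. It gives the time, the measured TCP pose, the force, the opening and the grip force at its end, in the units of the state.
- get_state(): the state, without advancing time (a new reading comes with each control period).
- get_image(name): name is "side" or "top"; returns a dict with "frame" (400x640x3 uint8, red, green, blue), "K" (3x3 intrinsics, pixels), "position" and "orientation" of the camera in the world. Camera axes: x right, y down, z forward; pixel columns grow to the right and rows downward; lengths in m; the calibration is good to about 2 mm. A picture is of the moment at which its call begins. There is no depth.
- sign_off(): hands the job in; it is judged then, once.
Trained networks look in a picture, given as the dict that the camera call returned (one of the last four; its "shot" number tells which), for a name from the list of things; names that differ only in an ending like _2 or _b are one class to them, and where a whole thing is asked for, a point or a joint stands for the part that bears it (a point fixed in the world has none). Each returns a list of dicts, best first, with "score" (0 to 1); they miss things now and then, are a little off and sometimes report something else, mostly with a low value. They report only what shows in the picture. A call takes as long as a camera call. They do not tell look-alikes from the thing itself.
- find_in(query, picture): "point" ([column, row] in pixels, amid what is visible of it).
- place_of(query, picture): "point" ([column, row] in pixels: a listed point, or the origin of a listed thing).
The state is a dict: "clock": time; "qpos": joint angles; "qd": joint speeds; "effort": joint torques, N m; "position": TCP position; "ee_rot": TCP orientation; "contact_force": force on the tool from outside, world axes, zero at the start; "moment": the same for the moment, N m; "width": finger opening in m; "gripper_force": force on a finger pad.
Only numpy, scipy, OpenCV 4.12 (cv2) and the standard library are available. Lean on these libraries where they do the work, as an engineer would, in place of code of your own. Each camera call takes 0.05 s, during which the arm holds its last target. There are 200 camera calls.

## Working session

There is one attempt and no reset: what is moved stays moved. The work goes in short steps, Python scripts to look and compute and a tool call to move; the robot and the scene stay as the last step left them, time stands still between calls to the robot, and variables do not carry over. Pictures are saved under pics/ and viewed, at most 10 in all, crops included, and the job is handed in when it is done.

Besides the shell and the picture viewer there is one more tool, called as name(argument=value, ...) on one line, values as JSON. apply_moves: Moves the arm, as the interface text tells. Its arguments: {"type":"object","properties":{"deltas":{"type":"array"},"squeeze":{"type":"number"}},"required":["deltas"]}

```bash
mkdir -p pics; ls; cat > h.py <<'E'
import numpy as np, cv2
from scipy.spatial.transform import Rotation as R
from rig import *
def rot(q): return R.from_quat([q[1],q[2],q[3],q[0]]).as_matrix()
def at_z(p,px,z):
    d=rot(p["orientation"])@np.linalg.inv(p["K"])@np.array([px[0],px[1],1.])
    o=np.array(p["position"]); return o+d*(z-o[2])/d[2]
def proj(p,X):
    c=rot(p["orientation"]).T@(np.array(X)-np.array(p["position"])); u=np.array(p["K"])@c; return u[:2]/u[2]
def tri(p1,a,p2,b):
    A=[];B=[]
    for p,px in((p1,a),(p2,b)):
        d=rot(p["orientation"])@np.linalg.inv(p["K"])@np.array([px[0],px[1],1.]);d/=np.linalg.norm(d)
        M=np.eye(3)-np.outer(d,d);A.append(M);B.append(M@np.array(p["position"]))
    return np.linalg.lstsq(np.vstack(A),np.hstack(B),rcond=None)[0]
def save(n,im): cv2.imwrite("pics/"+n,cv2.cvtColor(np.ascontiguousarray(im),cv2.COLOR_RGB2BGR))
E
cat > a.py <<'E'
from h import *
np.set_printoptions(precision=3,suppress=True)
t=get_image("top");s=get_image("side")
save("top1.png",t["frame"]);save("side1.png",s["frame"])
for n,p in(("top",t),("side",s)):
    print(n,p["position"],rot(p["orientation"])[:,2],p["K"][0][0])
    for q in("key_grip","key_shoulder","block_top","lock_mouth","rack"):
        print(q,[(np.round(r["point"]).tolist(),round(r["score"],2)) for r in place_of(q,p)])
st=get_state();print(st["position"],rot(st["ee_rot"]),nose_length)
E
python3 a.py
```

```text
pics
top [ 0.296 -0.108  1.288] [ 0.196  0.016 -0.98 ] 443.21733654963833
key_grip [([163.0, 241.0], 0.65), ([375.0, 214.0], 0.55), ([410.0, 208.0], 0.5)]
key_shoulder [([371.0, 213.0], 0.7), ([407.0, 252.0], 0.69), ([408.0, 210.0], 0.55)]
block_top [([408.0, 211.0], 0.69)]
lock_mouth [([272.0, 215.0], 0.73), ([341.0, 246.0], 0.38)]
rack [([276.0, 219.0], 0.86)]
side [ 0.418 -0.884  0.768] [ 0.097  0.766 -0.635] 369.2652862027223
key_grip [([274.0, 271.0], 0.9), ([314.0, 244.0], 0.68), ([328.0, 274.0], 0.55)]
key_shoulder [([316.0, 256.0], 0.82), ([277.0, 286.0], 0.78), ([328.0, 280.0], 0.67), ([329.0, 294.0], 0.22)]
block_top [([323.0, 284.0], 0.92), ([326.0, 292.0], 0.24)]
lock_mouth [([303.0, 168.0], 0.67)]
rack [([302.0, 196.0], 0.83)]
[0.242 0.522 0.248] [[-0.907  0.42   0.   ]
 [ 0.42   0.907  0.   ]
 [-0.     0.    -1.   ]] 0.017
```

View pics/top1.png

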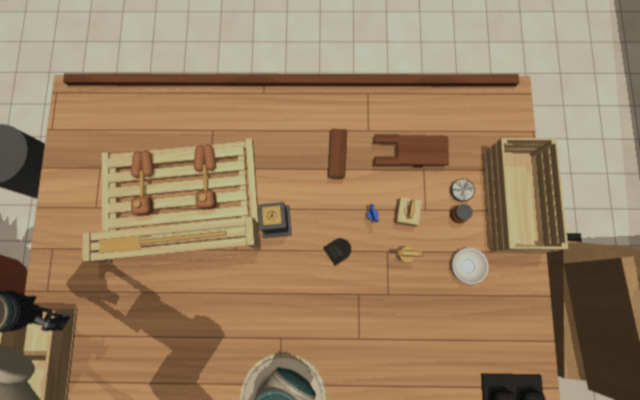

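View pics/side1.png

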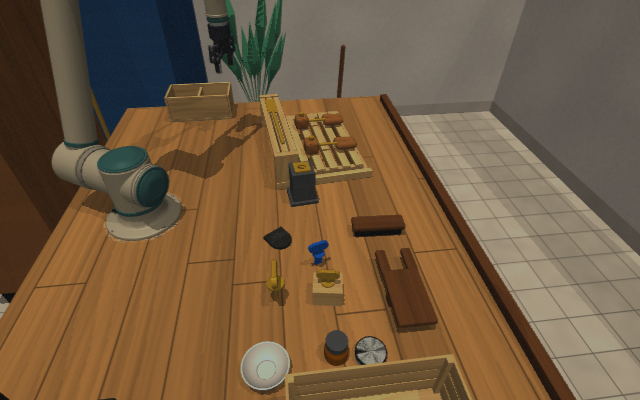

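The top view shows three candidates: a blue key at (373,214), a larger loose brass key at (407,253), and a brass key in the oak block at (410,208). The description fits the one in the block. The lock is at (272,215). Next I'll measure it and check with a close crop.

```bash
cat > b.py <<'E'
from h import *
np.set_printoptions(precision=4,suppress=True)
t=get_image("top");s=get_image("side")
a=cv2.resize(t["frame"][180:275,350:440],None,fx=6,fy=6,interpolation=cv2.INTER_CUBIC)
a2=cv2.resize(t["frame"][190:250,245:305],None,fx=4.75*2,fy=4.75*2,interpolation=cv2.INTER_CUBIC)
save("ctop.png",a)
b=cv2.resize(s["frame"][230:310,255:355],None,fx=5,fy=5,interpolation=cv2.INTER_CUBIC)
c=cv2.resize(s["frame"][145:225,240:340],None,fx=3,fy=3,interpolation=cv2.INTER_CUBIC)
W=np.zeros((600,800,3),np.uint8)
W[:380,:360]=cv2.resize(a,(360,380));W[:380,380:760]=cv2.resize(a2,(380,380))
W[390:590,:250]=cv2.resize(b,(250,200));W[390:590,300:550]=cv2.resize(c,(250,200))
save("crops1.png",W)
for q,z in(("key_grip",.079),("key_shoulder",.05),("block_top",.05),("lock_mouth",.12),("rack",0)):
    A=place_of(q,t);B=place_of(q,s)
    for i in A:
        for j in B:
            X=tri(t,i["point"],s,j["point"]); e=np.linalg.norm(proj(t,X)-i["point"])+np.linalg.norm(proj(s,X)-j["point"])
            if e<6: print(q,np.round(i["point"],1),np.round(j["point"],1),X,round(e,1),round(i["score"],2),round(j["score"],2))
print(proj(t,[0,0,0]),proj(s,[0,0,0]))
E
python3 b.py
```

```text
key_grip [405.  252.5] [273.3 274.6] [ 0.3875 -0.3302  0.0741] 1.5 0.82 0.65
key_grip [409.4 209.3] [328.1 272.9] [ 0.5103 -0.3448  0.0787] 1.9 0.66 0.86
key_grip [409.4 209.3] [316.1 246.1] [ 0.49   -0.3294  0.1583] 3.2 0.66 0.81
key_grip [409.4 209.3] [303.2 195.5] [ 0.4668 -0.3044  0.2861] 4.2 0.66 0.56
key_grip [375.3 214.1] [328.1 272.9] [ 0.5192 -0.263  -0.0268] 5.7 0.65 0.86
key_grip [375.3 214.1] [316.1 246.1] [ 0.4954 -0.2515  0.0716] 0.3 0.65 0.81
key_grip [375.3 214.1] [303.2 195.5] [ 0.4687 -0.2333  0.2261] 0.8 0.65 0.56
key_shoulder [409.7 254.5] [275.7 285.5] [ 0.3875 -0.3465  0.053 ] 1.5 0.51 0.63
key_shoulder [407.2 209.2] [328. 278.] [ 0.5125 -0.3428  0.0575] 0.6 0.46 0.85
key_shoulder [407.2 209.2] [316.6 255.1] [ 0.4933 -0.3294  0.1288] 4.9 0.46 0.84
key_shoulder [371.1 212.8] [328. 278.] [ 0.5247 -0.2541 -0.0597] 2.9 0.42 0.85
key_shoulder [371.1 212.8] [316.6 255.1] [ 0.5017 -0.2446  0.0302] 2.7 0.42 0.84
block_top [409.1 210.5] [326.7 283. ] [ 0.5095 -0.3498  0.0484] 0.1 0.92 0.81
rack [276.1 218.4] [302.1 193.7] [0.4869 0.0297 0.0153] 1.7 0.85 0.94
rack [276.1 218.4] [324.3 282.9] [ 0.5742  0.0902 -0.5417] 0.1 0.85 0.23
[282.7628 397.2406] [144.6051 215.3395]
```

View pics/crops1.png

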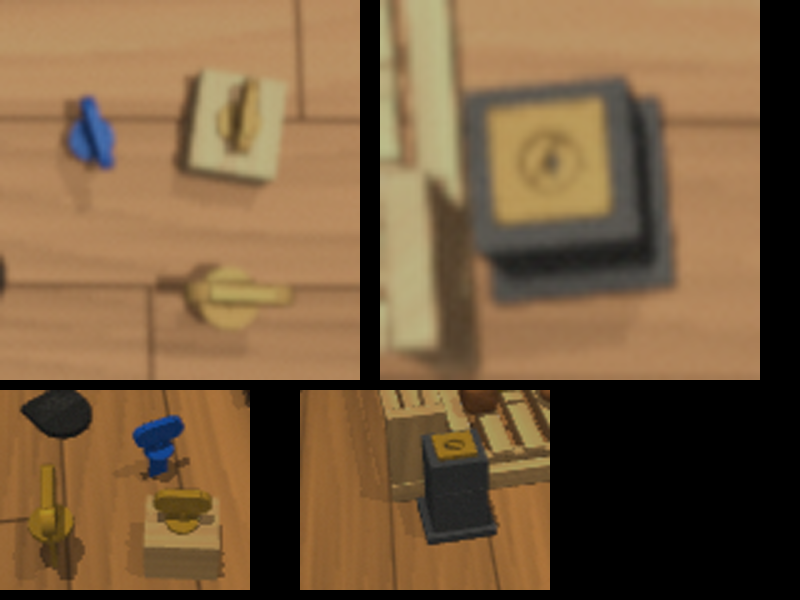

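The crop confirms the choice: the smaller brass key stands in the block, while the larger brass key and the blue one stand free. The lock's square plate is at about (272,215). I'll get yaws from the colour segments.

```bash
cat > c.py <<'E'
from h import *
np.set_printoptions(precision=4,suppress=True)
t=get_image("top");s=get_image("side")
def seg(p,c,r,lo,hi,z,name,sz=6):
    x0,y0=c[0]-r,c[1]-r
    im=cv2.resize(p["frame"][y0:y0+2*r,x0:x0+2*r],None,fx=sz,fy=sz,interpolation=cv2.INTER_CUBIC)
    m=cv2.inRange(cv2.cvtColor(im,cv2.COLOR_RGB2HSV),lo,hi)
    n,l,stt,ce=cv2.connectedComponentsWithStats(m)
    if n<2: print(name,"none");return
    k=1+np.argmax(stt[1:,4]); v,u=np.nonzero(l==k)
    P=np.array([at_z(p,((a+.5)/sz-.5+x0,(b+.5)/sz-.5+y0),z)[:2] for a,b in zip(u,v)])
    (cx,cy),wh,an=cv2.minAreaRect((P*1000).astype(np.float32))
    ev,V=np.linalg.eigh(np.cov(P.T))
    print(name,"rect",cx,cy,wh,an,"mean",P.mean(0),"pca yaw",np.degrees(np.arctan2(V[1,1],V[0,1]))%180)
    return im,m
for cc in [(410,208),(402,217),(417,200),(272,215),(266,208)]:
    print(cc,t["frame"][cc[1],cc[0]],cv2.cvtColor(t["frame"][cc[1]:cc[1]+1,cc[0]:cc[0]+1],cv2.COLOR_RGB2HSV)[0,0])
o=[]
o.append(seg(t,(272,216),16,(15,120,110),(30,255,255),.12,"plate top"))
o.append(seg(t,(410,210),18,(15,40,150),(35,125,255),.05,"block top"))
o.append(seg(t,(410,210),12,(15,130,90),(30,255,255),.09,"bow top"))
o.append(seg(s,(302,168),12,(15,120,80),(30,255,255),.12,"plate side"))
ims=[cv2.resize(np.hstack([a,cv2.cvtColor(m,cv2.COLOR_GRAY2RGB)]),(400,200)) for a,m in o if a is not None]
save("seg.png",np.vstack([np.hstack(ims[:2]),np.hstack(ims[2:])]))
E
python3 c.py
```

```text
(410, 208) [116  91  50] [ 19 145 116]
(402, 217) [186 176 128] [ 25  80 186]
(417, 200) [186 166 119] [ 21  92 186]
(272, 215) [120 101  73] [ 18 100 120]
(266, 208) [182 149  89] [ 19 130 182]
plate top rect 482.52642822265625 31.746767044067383 (48.188873291015625, 47.965511322021484) 5.42605447769165 mean [0.4826 0.0318] pca yaw 162.07860016454882
block top rect 513.7174072265625 -351.13385009765625 (101.71826171875, 103.82765197753906) 88.62785339355469 mean [ 0.5205 -0.3556] pca yaw 33.663459552369574
bow top rect 508.2516784667969 -342.15533447265625 (22.312908172607422, 48.64604949951172) 87.14559936523438 mean [ 0.5059 -0.3435] pca yaw 165.76469670328655
plate side rect 481.12969970703125 47.56085205078125 (90.255126953125, 64.0020980834961) 85.22835540771484 mean [0.4824 0.0484] pca yaw 97.2015557379513
```

View pics/seg.png

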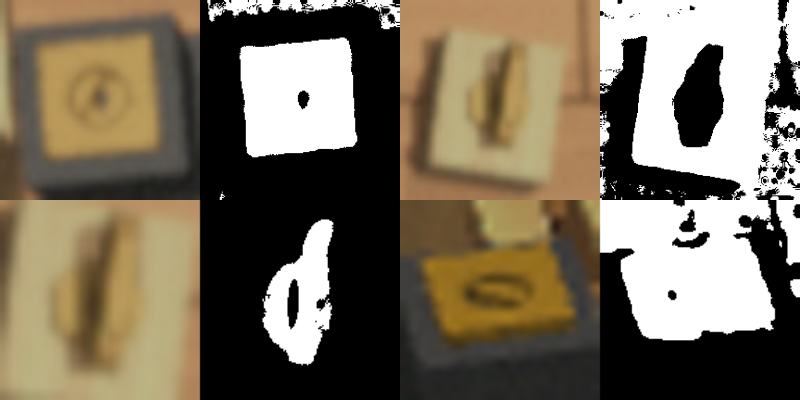

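```bash
cat > d.py <<'E'
from h import *
np.set_printoptions(precision=4,suppress=True)
t=get_image("top");s=get_image("side")
C=[(203,70),(285,85),(273,183),(190,165)]
P=np.array([at_z(t,(350+u/4-.5,180+v/4-.5),.05)[:2] for u,v in C])
print(P,P.mean(0))
for i in range(4):
    d=P[(i+1)%4]-P[i]; print(np.linalg.norm(d),np.degrees(np.arctan2(d[1],d[0])))
# wood-top orientation by model fit: render block/bow model overlays
def ov(p,x,y,yaw,c,r,f):
    im=cv2.resize(p["frame"][c[1]-r:c[1]+r,c[0]-r:c[0]+r],None,fx=f,fy=f,interpolation=cv2.INTER_CUBIC)
    co,si=np.cos(yaw),np.sin(yaw)
    def ln(pts,col):
        q=[((proj(p,[x+co*a-si*b,y+si*a+co*b,z])+.5-[c[0]-r,c[1]-r])*f) for a,b,z in pts]
        cv2.polylines(im,[np.int32(np.round(q))],True,col,1,cv2.LINE_AA)
    ln([(i*.035,j*.03,.05) for i,j in((-1,-1),(1,-1),(1,1),(-1,1))],(255,0,0))
    ln([(i*.0135,j*.0045,.093) for i,j in((-1,-1),(1,-1),(1,1),(-1,1))],(0,0,255))
    ln([(i*.027,j*.0045,.079) for i,j in((-1,-1),(1,-1),(1,1),(-1,1))],(0,255,255))
    ln([(.016*np.cos(k),.016*np.sin(k),.055) for k in np.linspace(0,6.28,24)],(0,160,0))
    return im
out=[]
for yaw in (-3,-9):
    x,y=.5095,-.3475
    out.append(np.hstack([ov(t,x,y,np.radians(yaw),(409,210),18,8),ov(s,x,y,np.radians(yaw),(328,285),24,6)]))
save("ov.png",np.vstack(out))
E
python3 d.py
```

```text
[[ 0.5482 -0.3257]
 [ 0.5377 -0.3833]
 [ 0.4676 -0.3724]
 [ 0.4799 -0.3146]] [ 0.5084 -0.349 ]
0.05861934660917688 -100.31104710129533
0.07093253788225228 171.1096135613664
0.05902393020283372 77.93386707333923
0.06911680668653213 -9.165572077470397
```

View pics/ov.png

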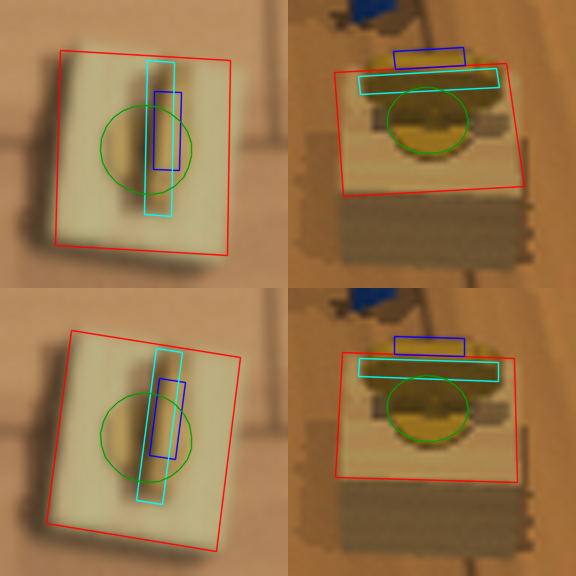

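Block and key fit at (0.5095, -0.348) with yaw about -9°, as the overlay shows. The lock is at (0.4825, 0.0317), yaw 5.4°. I'll use tool yaw 172° so that the last joint has range left for the quarter turn. Moving above the key now.

apply_moves(deltas=[85,-304,-339,0,0,85,-304,-339,0,0,85,-304,-339,0,0,85,-304,-339,0,0,85,-304,-339,0,0,85,-304,-339,0,0,85,-304,-339,0,0,85,-304,-339,0,0,85,-304,-339,0,0,85,-304,-339,0,0,85,-304,-339,0,0,85,-304,-339,0,0], squeeze=40)

```text
clock: 2.4
position: [0.3774, 0.08, 0.2487]
ee_rot: [0.002, 0.219, 0.976, -0.002]
contact_force: [-0.2, -0.4, 0.5]
width: 0.0854
gripper_force: 0.0
```

apply_moves(deltas=[85,-304,-338,0,-17,85,-304,-338,0,-17,85,-304,-338,0,-17,85,-304,-338,0,-17,85,-304,-338,0,-17,85,-304,-338,0,-17,85,-304,-338,0,-17,85,-304,-338,0,-17,85,-304,-338,0,-17,85,-304,-338,0,-17,85,-304,-338,0,-17,85,-304,-338,0,-17])

```text
clock: 3.4
position: [0.5106, -0.3537, 0.2474]
ee_rot: [0.001, 0.07, 0.998, -0.002]
contact_force: [-0.3, -0.1, -0.0]
width: 0.0852
gripper_force: 0.0
```

```bash
cat > go.py <<'E'
import sys
from h import *
# target x y z yaw(deg of tool x)
def need(x,y,z,yaw):
    s=get_state();M=rot(s["ee_rot"]);d=M.T@(np.array([x,y,z])-s["position"])*1000
    cur=np.degrees(np.arctan2(M[1,0],M[0,0]))
    tn=-((yaw-cur+180)%360-180)
    print("t",round(s["clock"],2),"pos",np.round(s["position"],4),"yaw",round(cur,2),"q6",round(s["qpos"][5],2),"F",np.round(s["contact_force"],1),"M",np.round(s["moment"],2),"w",round(s["width"],4),"zax",np.round(M[:,2],3))
    print("need tool d mm",np.round(d,1),"turn",round(tn,1))
if __name__=="__main__": need(*map(float,sys.argv[1:5]))
E
python3 go.py .5095 -.3485 .078 171.5
```

```text
t 3.4 pos [ 0.5106 -0.3537  0.2474] yaw 171.98 q6 -2.15 F [-0.3 -0.1 -0. ] M [-0.03  0.   -0.03] w 0.0852 zax [ 0.001 -0.004 -1.   ]
need tool d mm [  2.1   5.5 169.4] turn 0.5
```

apply_moves(deltas=[85,0,0,30,0,85,0,0,60,0,85,0,0,90,0,85,0,0,110,0,85,0,0,110,0,85,0,0,110,0])

```text
clock: 3.9
position: [0.5087, -0.347, 0.1375]
ee_rot: [-0.001, 0.068, 0.998, 0.001]
contact_force: [-0.5, 0.1, 1.4]
width: 0.0851
gripper_force: 0.0
```

```bash
python3 go.py .5095 -.3485 .078 171.5; cat > e.py <<'E'
from h import *
s=get_image("side");t=get_image("top")
a=cv2.resize(s["frame"][215:315,255:395],None,fx=4,fy=4,interpolation=cv2.INTER_CUBIC)
save("pre.png",a)
E
python3 e.py
```

```text
t 3.9 pos [ 0.5087 -0.347   0.1375] yaw 172.17 q6 -2.15 F [-0.5  0.1  1.4] M [ 0.02  0.01 -0.01] w 0.0851 zax [-0.002  0.002 -1.   ]
need tool d mm [-1.2 -1.5 59.5] turn 0.7
```

View pics/pre.png

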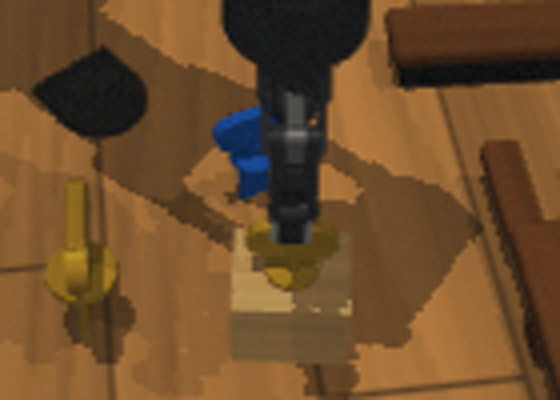

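The finger is centred over the bow at about (290,240), and the rear finger clears the blue key. Descending and closing.

apply_moves(deltas=[85,0,0,20,0,85,0,0,40,0,85,0,0,55,0,85,0,0,59,0,85,0,0,59,0,0,0,0,59,0,0,0,0,59,0,0,0,0,59,0,0,0,0,59,0,0,0,0,59,0,0,0,0,59,0], squeeze=40)

```text
clock: 4.92
position: [0.5089, -0.3482, 0.0797]
ee_rot: [0.0, 0.068, 0.998, -0.0]
contact_force: [0.2, -1.7, -0.4]
width: 0.0117
gripper_force: 0.4
```

```bash
python3 go.py .5095 -.3485 .078 171.5
```

```text
t 4.92 pos [ 0.5089 -0.3482  0.0797] yaw 172.15 q6 -2.15 F [ 0.2 -1.7 -0.4] M [-0.16  0.11 -0.02] w 0.0117 zax [ 0. -0. -1.]
need tool d mm [-0.6 -0.2  1.7] turn 0.6
```

apply_moves(deltas=[0,0,0,0,0,0,0,0,0,0,0,0,0,0,0,0,0,0,0,0], squeeze=60)

```text
clock: 5.25
position: [0.509, -0.3483, 0.0797]
ee_rot: [0.0, 0.068, 0.998, -0.0]
contact_force: [-0.1, -0.0, 4.4]
width: 0.0079
gripper_force: 59.1
```

```bash
python3 go.py .5095 -.3485 .078 171.5
```

```text
t 5.25 pos [ 0.509  -0.3483  0.0797] yaw 172.14 q6 -2.15 F [-0.1 -0.   4.4] M [ 0.03  0.03 -0.01] w 0.0079 zax [ 0.001 -0.    -1.   ]
need tool d mm [-0.5 -0.2  1.7] turn 0.6
```

apply_moves(deltas=[0,0,0,-8,0,0,0,0,-20,0,0,0,0,-40,0,0,0,0,-70,0,0,0,0,-100,0,0,0,0,-130,0,0,0,0,-145,0,0,0,0,-145,0])

```text
clock: 5.92
position: [0.5104, -0.3493, 0.2287]
ee_rot: [0.003, 0.068, 0.998, -0.002]
contact_force: [0.4, 0.0, -0.6]
width: 0.0082
gripper_force: 58.6
```

```bash
python3 go.py .4825 .0317 .225 159.5
cat > e.py <<'E'
from h import *
st=get_state();X=np.array(st["position"]);M=rot(st["ee_rot"])
s=get_image("side");t=get_image("top")
for q in("key_tip","key_shoulder","key_grip"):
    dz={"key_tip":.0657,"key_shoulder":.0297,"key_grip":.0007}[q]
    E=X+M[:,2]*dz
    for n,p in(("side",s),("top",t)):
        e=proj(p,E); r=[k for k in place_of(q,p) if np.linalg.norm(k["point"]-e)<25]
        print(q,n,"expected",np.round(e,1),[(np.round(k["point"],1),round(k["score"],2)) for k in r])
e=proj(s,X+M[:,2]*.03).astype(int)
x,y=max(e[0]-45,0),max(e[1]-45,0)
save("held%d.png"%int(st["clock"]*10),cv2.resize(s["frame"][y:y+90,x:x+90],None,fx=6,fy=6,interpolation=cv2.INTER_CUBIC))
E
python3 e.py; ls pics
```

```text
t 5.92 pos [ 0.5104 -0.3493  0.2287] yaw 172.15 q6 -2.15 F [ 0.4  0.  -0.6] M [-0.01  0.    0.03] w 0.0082 zax [ 0.006 -0.005 -1.   ]
need tool d mm [ 79.7 373.7   1.6] turn 12.7
key_tip side expected [328.5 250.3] [(array([316.7, 263.5]), 0.75), (array([328.7, 250.4]), 0.65)]
key_tip top expected [417.5 202.5] [(array([415.1, 199.2]), 0.44)]
key_shoulder side expected [328.7 238.7] [(array([328.8, 235.6]), 0.83), (array([318.1, 256.7]), 0.7)]
key_shoulder top expected [420.4 199.9] [(array([416.8, 198.6]), 0.63)]
key_grip side expected [329.  228.9] [(array([317.5, 247.2]), 0.68), (array([329.8, 228.4]), 0.56)]
key_grip top expected [422.9 197.7] [(array([421.5, 197.4]), 0.4)]
crops1.png
ctop.png
held59.png
ov.png
pre.png
seg.png
side1.png
top1.png
```

The key is held upright as expected. Moving above the lock and turning to the first disc's angle.

apply_moves(deltas=[0,8,38,0,1,0,16,76,0,2,0,24,112,0,4,0,32,149,0,5,0,40,186,0,6,0,48,224,0,8,0,56,262,0,10,0,64,300,0,11,0,71,337,0,12.5,0,79,371,0,12.5,0,80,373,0,12.5,0,80,373,0,12.5])

```text
clock: 7.32
position: [0.4798, 0.0342, 0.2239]
ee_rot: [-0.0, 0.175, 0.985, -0.0]
contact_force: [-0.3, -0.7, -2.4]
width: 0.008
gripper_force: 58.9
```

apply_moves(deltas=[0,0,0,0,0,0,0,0,0,0,0,0,0,0,0])

```text
clock: 7.57
position: [0.4808, 0.0311, 0.2241]
ee_rot: [-0.0, 0.178, 0.984, -0.0]
contact_force: [1.5, -0.4, -1.4]
width: 0.008
gripper_force: 58.9
```

```bash
python3 go.py .4825 .0317 .1925 159.6; cat >> e.py <<'E'
for n,p in(("side",s),("top",t)):
    print(n,"lock exp",proj(p,[.4825,.0317,.12]),[(np.round(k["point"],1),round(k["score"],2)) for k in place_of("lock_mouth",p)])
E
python3 e.py; ls pics
```

```text
t 7.57 pos [0.4808 0.0311 0.2241] yaw 159.54 q6 -1.29 F [ 1.5 -0.4 -1.4] M [-0.03 -0.05 -0.07] w 0.008 zax [-0. -0. -1.]
need tool d mm [-1.4  1.2 31.6] turn -0.1
key_tip side expected [299.8 156.1] [(array([299.2, 156.1]), 0.68)]
key_tip top expected [269.8 213.4] []
key_shoulder side expected [299.5 145.7] [(array([298.6, 142.3]), 0.52)]
key_shoulder top expected [268.1 211. ] []
key_grip side expected [299.2 137. ] [(array([299.1, 136.4]), 0.56)]
key_grip top expected [266.6 209. ] []
side lock exp [300.65591688 166.52089078] [(array([300.2, 168. ]), 0.94), (array([300.4, 167.2]), 0.64), (array([264.4, 373.5]), 0.2)]
top lock exp [271.25882408 215.06512676] [(array([271.9, 216. ]), 0.64)]
crops1.png
ctop.png
held59.png
held75.png
ov.png
pre.png
seg.png
side1.png
top1.png
```

```bash
cat > f.py <<'E'
from h import *
np.set_printoptions(precision=4,suppress=True)
s=get_image("side")
P=np.array([at_z(s,(290+u/8.33-.5,156+v/8.33-.5),.12)[:2] for u,v in((22,62),(162,43),(177,118),(45,142))])
print(P,P.mean(0),[np.linalg.norm(P[i]-P[i-1]) for i in range(4)])
E
python3 f.py
```

```text
[[0.4582 0.0536]
 [0.5107 0.06  ]
 [0.5111 0.012 ]
 [0.4629 0.0029]] [0.4857 0.0321] [np.float64(0.05098807848110258), np.float64(0.05293983305383553), np.float64(0.04803989248361602), np.float64(0.0491252603194542)]
```

View pics/held75.png

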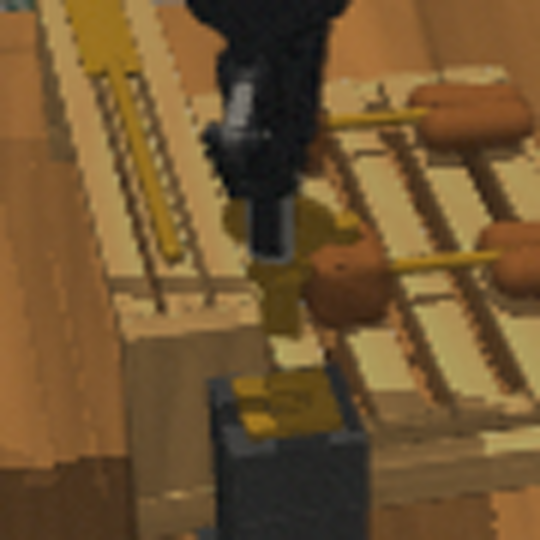

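The key hangs over the lock with the blade at about col 300.5 and the lock plate centre at about col 301.4, so it needs about 2–3 mm more in +x. I'll lower to just above the face and compare closely.

apply_moves(deltas=[0,-1,0.7,10,0,0,-2.1,1.4,20,0,0,-2.1,1.4,30,0,0,-2.1,1.4,33,0,0,-2.1,1.4,33,0,0,-2.1,1.4,33,0])

```text
clock: 8.62
position: [0.4828, 0.033, 0.1908]
ee_rot: [-0.001, 0.177, 0.984, -0.0]
contact_force: [-0.1, -0.5, -0.8]
width: 0.0082
gripper_force: 59.0
```

```bash
python3 go.py .4833 .0317 .1885 159.6; cat > g.py <<'E'
from h import *
s=get_image("side");t=get_image("top")
f=6
def crop(p,c,r):
    x,y=c[0]-r,c[1]-r
    return cv2.resize(p["frame"][y:y+2*r,x:x+2*r],(396,396),interpolation=cv2.INTER_LANCZOS4)
save("near.png",np.hstack([crop(s,(301,155),22),crop(t,(271,214),22)]))
X=np.array(get_state()["position"])
print(proj(s,X-[0,0,.0657]),proj(t,X-[0,0,.0657]))
E
python3 g.py
```

```text
t 8.62 pos [0.4828 0.033  0.1908] yaw 159.65 q6 -1.29 F [-0.1 -0.5 -0.8] M [-0.03 -0.01 -0.  ] w 0.0082 zax [-0.001  0.    -1.   ]
need tool d mm [-0.9 -1.   2.3] turn 0.0
[300.83788235 164.69689631] [270.55529968 214.41731468]
```

View pics/near.png

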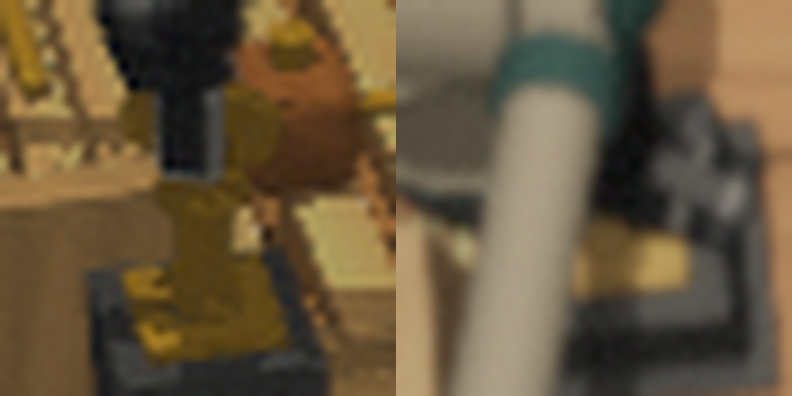

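apply_moves(deltas=[0,0,0,0,0,0,0,0,0,0,0,0,0,0,0])

```text
clock: 8.97
position: [0.4832, 0.0329, 0.1917]
ee_rot: [0.0, 0.177, 0.984, 0.0]
contact_force: [-0.2, 1.1, -1.9]
width: 0.0082
gripper_force: 59.0
```

```bash
python3 go.py .4838 .0314 .1827 159.6
```

```text
t 8.97 pos [0.4832 0.0329 0.1917] yaw 159.64 q6 -1.29 F [-0.2  1.1 -1.9] M [ 0.02 -0.03 -0.03] w 0.0082 zax [ 0.001  0.    -1.   ]
need tool d mm [-1.1 -1.2  9. ] turn 0.0
```

apply_moves(deltas=[0,-1.1,-1.2,2,0,0,-1.1,-1.2,4,0,0,-1.1,-1.2,5,0,0,-1.1,-1.2,6,0,0,-1.1,-1.2,7,0,0,-1.1,-1.2,8,0,0,-1.1,-1.2,9,0,0,-1.1,-1.2,9,0])

```text
clock: 9.63
position: [0.4835, 0.0314, 0.1821]
ee_rot: [-0.0, 0.177, 0.984, 0.0]
contact_force: [-0.3, -0.7, -1.5]
width: 0.0084
gripper_force: 59.0
```

```bash
python3 go.py .4838 .0314 .1797 159.6
```

```text
t 9.63 pos [0.4835 0.0314 0.1821] yaw 159.65 q6 -1.29 F [-0.3 -0.7 -1.5] M [-0.03 -0.02 -0.  ] w 0.0084 zax [-0.  0. -1.]
need tool d mm [-0.3  0.1  2.4] turn 0.0
```

The tip is about 3.6 mm below the face with no force, so it is in the bore. On to the first disc.

apply_moves(deltas=[0,0,0,1,0,0,0,0,2,0,0,0,0,3,0,0,0,0,4,0,0,0,0,5,0,0,0,0,5,0])

```text
clock: 10.13
position: [0.4835, 0.0314, 0.1771]
ee_rot: [-0.0, 0.177, 0.984, 0.0]
contact_force: [0.1, -0.5, -0.7]
width: 0.0082
gripper_force: 59.0
```

```bash
python3 go.py .4838 .0314 .1732 159.6
```

```text
t 10.13 pos [0.4835 0.0314 0.1771] yaw 159.64 q6 -1.29 F [ 0.1 -0.5 -0.7] M [-0.03  0.03 -0.01] w 0.0082 zax [-0.  0. -1.]
need tool d mm [-0.3  0.1  3.9] turn 0.0
```

Depth is 8.6 mm with no contact force, so the tip is inside the first disc. Down to about 12.6 mm.

apply_moves(deltas=[0,0,0,1,0,0,0,0,2,0,0,0,0,3,0,0,0,0,4,0,0,0,0,4,0])

```text
clock: 10.55
position: [0.4835, 0.0315, 0.1731]
ee_rot: [-0.0, 0.177, 0.984, 0.0]
contact_force: [0.5, -0.5, -1.5]
width: 0.0082
gripper_force: 59.0
```

```bash
python3 go.py .4838 .0314 .1677 159.6
```

```text
t 10.55 pos [0.4835 0.0315 0.1731] yaw 159.65 q6 -1.29 F [ 0.5 -0.5 -1.5] M [0.03 0.02 0.04] w 0.0082 zax [-0.  0. -1.]
need tool d mm [-0.3  0.1  5.4] turn 0.0
```

Turning anticlockwise to the second disc's angle, which is 51.6° back.

apply_moves(deltas=[0,0,0,0,-5,0,0,0,0,-10,0,0,0,0,-15,0,0,0,0,-20,0,0,0,0,-25,0,0,0,0,-30,0,0,0,0,-35,0,0,0,0,-40,0,0,0,0,-45,0,0,0,0,-50,0,0,0,0,-51.6,0,0,0,0,-51.6])

```text
clock: 11.55
position: [0.4837, 0.031, 0.1732]
ee_rot: [-0.0, -0.27, 0.963, -0.0]
contact_force: [1.0, -2.4, -2.2]
width: 0.008
gripper_force: 58.9
```

```bash
python3 go.py .4835 .0314 .1667 211.2
```

```text
t 11.55 pos [0.4837 0.031  0.1732] yaw -148.73 q6 -2.2 F [ 1.  -2.4 -2.2] M [-0.31 -0.1  -0.02] w 0.008 zax [ 0.    -0.001 -1.   ]
need tool d mm [-0.   0.5  6.5] turn 0.1
```

apply_moves(deltas=[0,0,-0.3,1,0,0,0,-0.3,2,0,0,0,-0.3,3,0,0,0,-0.3,4,0,0,0,-0.3,4,0])

```text
clock: 11.97
position: [0.4839, 0.0309, 0.1692]
ee_rot: [0.0, -0.269, 0.963, -0.0]
contact_force: [-0.1, -2.5, -0.4]
width: 0.0081
gripper_force: 59.1
```

```bash
python3 go.py .4835 .0314 .1667 211.2
```

```text
t 11.97 pos [0.4839 0.0309 0.1692] yaw -148.76 q6 -2.2 F [-0.1 -2.5 -0.4] M [-0.34  0.   -0.02] w 0.0081 zax [ 0. -0. -1.]
need tool d mm [0.1 0.6 2.5] turn 0.0
```

apply_moves(deltas=[0,0.2,-0.4,1,0,0,0.2,-0.4,2,0,0,0.2,-0.4,3,0,0,0.2,-0.4,4,0,0,0.2,-0.4,5,0,0,0.2,-0.4,5,0])

```text
clock: 12.47
position: [0.4839, 0.0308, 0.164]
ee_rot: [0.0, -0.269, 0.963, 0.0]
contact_force: [0.2, -0.6, -2.0]
width: 0.0085
gripper_force: 59.2
```

```bash
python3 go.py .4835 .0314 .1667 185.4
```

```text
t 12.47 pos [0.4839 0.0308 0.164 ] yaw -148.76 q6 -2.2 F [ 0.2 -0.6 -2. ] M [-0.16 -0.05 -0.01] w 0.0085 zax [-0.  0. -1.]
need tool d mm [-0.   0.7 -2.7] turn 25.8
```

Depth is 21.7 mm, so the tip is through the second disc and above the plug. Turning back to the plug's slot.

apply_moves(deltas=[0,0,0,0,5,0,0,0,0,10,0,0,0,0,15,0,0,0,0,20,0,0,0,0,25,0,0,0,0,25.8,0,0,0,0,25.8])

```text
clock: 13.05
position: [0.4835, 0.0312, 0.164]
ee_rot: [-0.0, -0.048, 0.999, 0.001]
contact_force: [0.4, 0.8, -2.8]
width: 0.008
gripper_force: 58.9
```

```bash
python3 go.py .4839 .0308 .1492 185.4
```

```text
t 13.05 pos [0.4835 0.0312 0.164 ] yaw -174.47 q6 -1.75 F [ 0.4  0.8 -2.8] M [ 0.17 -0.04  0.12] w 0.008 zax [-0.001  0.001 -1.   ]
need tool d mm [-0.3 -0.5 14.8] turn 0.1
```

apply_moves(deltas=[0,0,0,1,0,0,0,0,2,0,0,0,0,3,0,0,0,0,4,0,0,0,0,5,0,0,0,0,5,0])

```text
clock: 13.55
position: [0.4837, 0.0311, 0.1591]
ee_rot: [-0.0, -0.048, 0.999, 0.0]
contact_force: [-0.9, 2.6, 1.2]
width: 0.008
gripper_force: 59.3
```

```bash
python3 go.py .4839 .0308 .1492 185.4
```

```text
t 13.55 pos [0.4837 0.0311 0.1591] yaw -174.55 q6 -1.75 F [-0.9  2.6  1.2] M [0.59 0.14 0.08] w 0.008 zax [-0.     0.001 -1.   ]
need tool d mm [-0.1 -0.4  9.9] turn 0.0
```

apply_moves(deltas=[0,0,0.6,1,0,0,0,0.6,2,0,0,0,0.6,3,0,0,0,0.6,4,0,0,0,0.6,5,0,0,0,0.6,6,0,0,0,0.6,7,0,0,0,0.6,7,0])

```text
clock: 14.22
position: [0.4837, 0.0312, 0.152]
ee_rot: [-0.0, -0.047, 0.999, -0.0]
contact_force: [-0.5, 0.8, 1.9]
width: 0.008
gripper_force: 59.4
```

```bash
python3 go.py .4839 .0308 .1497 185.4
```

```text
t 14.22 pos [0.4837 0.0312 0.152 ] yaw -174.56 q6 -1.74 F [-0.5  0.8  1.9] M [0.31 0.1  0.04] w 0.008 zax [-0. -0. -1.]
need tool d mm [-0.1 -0.5  2.3] turn 0.0
```

Now I'll feel for the spring plate.

apply_moves(deltas=[0,0,0.2,1,0,0,0,0.2,1.8,0,0,0,0.2,2.5,0,0,0,0.2,2.5,0])

```text
clock: 14.55
position: [0.4837, 0.0313, 0.1497]
ee_rot: [-0.0, -0.048, 0.999, -0.0]
contact_force: [-0.9, 1.0, 1.9]
width: 0.0082
gripper_force: 59.4
```

apply_moves(deltas=[0,0,0,0.5,0,0,0,0,1,0,0,0,0,1,0])

```text
clock: 14.8
position: [0.4838, 0.0313, 0.1491]
ee_rot: [0.0, -0.048, 0.999, -0.0]
contact_force: [-2.3, 0.9, 4.7]
width: 0.0081
gripper_force: 59.9
```

apply_moves(deltas=[0,0,0,0.5,0,0,0,0,0.5,0,0,0,0,0.5,0])

```text
clock: 15.05
position: [0.4838, 0.0313, 0.1487]
ee_rot: [0.0, -0.048, 0.999, -0.0]
contact_force: [-2.6, -0.1, 5.1]
width: 0.0082
gripper_force: 60.1
```

The shoulder is on the plate, which the spring force of about 5 N shows. Press 0.5 mm more, then turn clockwise, with allowance for the 0.15 rad play.

apply_moves(deltas=[0,0,0,0.5,0,0,0,0,0.5,5,0,0,0,0.5,10,0,0,0,0.5,15,0,0,0,0.5,20,0,0,0,0.5,25,0,0,0,0.5,30,0,0,0,0.5,35,0,0,0,0.5,40,0,0,0,0.5,45,0,0,0,0.5,50,0,0,0,0.5,50])

```text
clock: 16.05
position: [0.484, 0.0313, 0.1484]
ee_rot: [0.001, 0.38, 0.925, -0.0]
contact_force: [-1.5, -0.2, 5.5]
width: 0.0082
gripper_force: 60.1
```

```bash
python3 go.py .4838 .0313 .1487 84
```

```text
t 16.05 pos [0.484  0.0313 0.1484] yaw 135.3 q6 -0.87 F [-1.5 -0.2  5.5] M [0.08 0.33 0.07] w 0.0082 zax [ 0.001 -0.    -1.   ]
need tool d mm [ 0.1 -0.2 -0.3] turn 51.3
```

apply_moves(deltas=[0,0,0,0,5,0,0,0,0,10,0,0,0,0,15,0,0,0,0,20,0,0,0,0,25,0,0,0,0,30,0,0,0,0,35,0,0,0,0,40,0,0,0,0,45,0,0,0,0,50,0,0,0,0,51.5,0,0,0,0,51.5])

```text
clock: 17.05
position: [0.4841, 0.0311, 0.1484]
ee_rot: [0.001, 0.744, 0.669, 0.0]
contact_force: [-0.8, -0.3, 6.2]
width: 0.0083
gripper_force: 60.1
```

```bash
python3 go.py .4838 .0313 .1487 84; cat > k.py <<'E'
from h import *
s=get_image("side")
save("end.png",np.vstack([cv2.resize(s["frame"][85:215,230:390],(492,400))[:, :],]))
E
python3 k.py
```

```text
t 17.05 pos [0.4841 0.0311 0.1484] yaw 83.93 q6 0.03 F [-0.8 -0.3  6.2] M [-0.01  0.36  0.12] w 0.0083 zax [ 0.001 -0.001 -1.   ]
need tool d mm [ 0.1 -0.4 -0.3] turn -0.1
```

View pics/end.png

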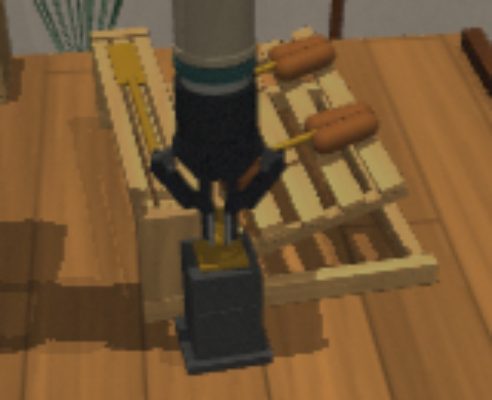

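The shelf is clearly tilted: its far edge in the crop has come up to (405,188), clear of the frame at (437,265). I'll check the tilt numerically and give the key 2° more for margin, watching the torque.

apply_moves(deltas=[0,0,0,0,1,0,0,0,0,2,0,0,0,0,2,0,0,0,0,2])

```text
clock: 17.43
position: [0.4841, 0.0311, 0.1484]
ee_rot: [0.001, 0.755, 0.656, 0.0]
contact_force: [-0.9, 0.0, 6.5]
width: 0.0079
gripper_force: 60.1
```

```bash
python3 go.py .4838 .0313 .1487 84; cat > m.py <<'E'
from h import *
s=get_image("side");yaw=np.radians(5.4)
Rk=np.array([[np.cos(yaw),-np.sin(yaw),0],[np.sin(yaw),np.cos(yaw),0],[0,0,1]]);O=np.array([.4838,.0315,0])
def onplane(px,ys):
    d=Rk.T@rot(s["orientation"])@np.linalg.inv(s["K"])@np.array([px[0],px[1],1.]);o=Rk.T@(np.array(s["position"])-O)
    return o+d*(ys-o[1])/d[1]
c=lambda u,v:(230+u/3.075,85+v/3.075)
for ys in(.04,.06,.09):
  for a,b in(((262,247),(408,190)),((262,230),(398,178)),((270,283),(437,262))):
    A,B=onplane(c(*a),ys),onplane(c(*b),ys);print(ys,A.round(3),B.round(3),"tilt",round(float(np.arctan2(B[2]-A[2],B[0]-A[0])),3))
E
python3 m.py
```

```text
t 17.43 pos [0.4841 0.0311 0.1484] yaw 81.98 q6 0.06 F [-0.9  0.   6.5] M [-0.03  0.38  0.12] w 0.0079 zax [ 0.001 -0.001 -1.   ]
need tool d mm [ 0.1 -0.4 -0.3] turn -2.0
0.04 [0.052 0.04  0.089] [0.207 0.04  0.139] tilt 0.309
0.04 [0.052 0.04  0.111] [0.195 0.04  0.154] tilt 0.299
0.04 [0.061 0.04  0.041] [0.248 0.04  0.041] tilt -0.003
0.06 [0.057 0.06  0.075] [0.214 0.06  0.125] tilt 0.309
0.06 [0.057 0.06  0.097] [0.202 0.06  0.141] tilt 0.299
0.06 [0.066 0.06  0.026] [0.257 0.06  0.025] tilt -0.003
0.09 [0.063 0.09  0.053] [0.226 0.09  0.105] tilt 0.309
0.09 [0.063 0.09  0.076] [0.213 0.09  0.122] tilt 0.299
0.09 [0.072 0.09  0.003] [0.269 0.09  0.002] tilt -0.003
```

apply_moves(deltas=[0,0,0,0,1,0,0,0,0,1.5,0,0,0,0,1.5,0,0,0,0,1.5,0,0,0,0,1.5,0,0,0,0,1.5])

```text
clock: 17.98
position: [0.4842, 0.0311, 0.1484]
ee_rot: [0.001, 0.763, 0.646, 0.0]
contact_force: [-1.1, -0.4, 5.7]
width: 0.0083
gripper_force: 60.0
```

```bash
python3 go.py .4838 .0313 .1487 80.5; python3 -c "
from rig import *
print(sign_off())"
```

```text
t 17.98 pos [0.4842 0.0311 0.1484] yaw 80.48 q6 0.09 F [-1.1 -0.4  5.7] M [-0.04  0.38  0.15] w 0.0083 zax [ 0.001 -0.001 -1.   ]
need tool d mm [ 0.1 -0.4 -0.3] turn -0.0
the job is handed in; nothing more can be done
None
```

The brass key is fully home in the lock, turned just past a quarter turn clockwise and still held; the shelf measured about 0.30 rad of tilt just before a last 3.5° of turn, net force read at most 7 N, and I handed it in at 18 s without a verdict shown.

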